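# Put the two flux bottles away in the divided crate

## Task

Put away the two small capped bottles that stand loose on the near part of the bench: stand each one upright on the bottom of its own empty cell of the divided plywood crate. The wax tin and the brown emery roll stay in their cells, and the tall spray can and the cone-shaped casting on the bench are not to be moved.

Things in the scene. Friction and masses are not known exactly. Their poses are not given: they have to be found in the camera images.
- bottle_1: small closed white bottle with a ribbed blue screw cap (same width as the bottle), 47 mm across, 84 mm tall, about 75 g (varies 30 %), cap from 66 mm up; starts upright on the mat (z = 0) or on the bench strip right of it, 3 mm lower. Origin: centre of its underside, z up along the bottle. The two bottles are alike and either may go into either free cell
- bottle_2: small closed white bottle with a ribbed blue screw cap (same width as the bottle), 47 mm across, 84 mm tall, about 75 g (varies 30 %), cap from 66 mm up; starts upright on the mat (z = 0) or on the bench strip right of it, 3 mm lower. Origin: centre of its underside, z up along the bottle. The two bottles are alike and either may go into either free cell
- crate: square open plywood crate, fixed, 158 x 158 mm, 42 mm high, 2 x 2 cells 70 x 70 mm inside; walls and dividers 6 mm thick, all 42 mm high; floor 6 mm thick. Origin: centre of its underside, x, y along its sides, z up. Cell centres at x, y = +-38 mm; those at (+38, -38) and (-38, +38) hold a low tin and an emery roll, both below the rim; the other two are empty. Turned by any angle
- free_cell_a (a point): point at the centre of the floor (its upper face, 6 mm above the bench) of one empty cell, at (+38, +38) mm in the crate; axes as the crate's
- free_cell_b (a point): point at the centre of the floor (its upper face, 6 mm above the bench) of the other empty cell, at (-38, -38) mm in the crate, diagonally opposite; axes as the crate's
- wax_tin: flat round tin with a red lid, 65 mm across, 32 mm high, in a crate cell; stays there. Origin: centre of its underside
- emery: brown ring-shaped roll of emery tape lying flat, 60 mm across, 25 mm high, in a crate cell; stays there. Origin: centre of its underside
- tall_can: tall spray can with a dark blue cap, 52 mm across, 161 mm tall, standing on the bench; it and the two bottles stand in three places which change round. Leave it. Origin: centre of its underside
- sprue: small bronze-coloured cone-shaped casting, 44 mm across, 46 mm high, standing to the right of the crate. Leave it. Origin: centre of its underside
Things that resemble listed ones, but are neither listed nor needed, are in the scene too. Leave any green, orange or purple look-alike of the bottle_2 alone.

How it is judged:
At the end, for the whole second after the job is handed in: One bottle stands in each empty cell: foot on the cell floor (under 12 mm above the crate's underside), within 20 mm of the cell centre, tilted under 10 degrees, at rest; tin and emery roll lie in their own cells (within 20 mm of centre along each crate axis, under 14 mm up) (((horizontal distance between bottle_1 and free_cell_a below 0.02 m and horizontal distance between bottle_2 and free_cell_b below 0.02 m) or (horizontal distance between bottle_1 and free_cell_b below 0.02 m and horizontal distance between bottle_2 and free_cell_a below 0.02 m)) and z of each of bottle_1, bottle_2 in the frame of crate below 0.012 m and angle between each of bottle_1, bottle_2's own z axis and vertical below 0.17 rad and linear speed of each of bottle_1, bottle_2 below 0.03 m/s and x of wax_tin in the frame of crate between 0.018 and 0.058 m and y of wax_tin in the frame of crate between -0.058 and -0.018 m and z of each of wax_tin, emery in the frame of crate below 0.014 m and x of emery in the frame of crate between -0.058 and -0.018 m and y of emery in the frame of crate between 0.018 and 0.058 m); the robot touches nothing.
It fails at once if the tall spray can is shifted more than 30 mm or tipped (distance of tall_can from where it was at the start of the episode above 0.03 m or angle between tall_can's own z axis and vertical above 0.5 rad).
It fails at once if the cone-shaped casting is shifted more than 30 mm (distance of sprue from where it was at the start of the episode above 0.03 m).
It also fails if it takes over 64 s, if anything falls off the work surface, if the arm or the gripper's body presses on something with over 40 N, if the wrist force passes 120 N, or if a joint passes its speed limit or range.

## Robot

A 6-joint arm with a two-finger parallel gripper is mounted at the origin on the work surface; the furniture and walls round the work are solid. World frame = base frame: x ahead of the robot, y to its left, z up, the work surface at z = 0. Lengths are in m, angles in rad, forces in N, time in s.
With the tool pointing down it reaches from about 0.325 to 0.9 m from the base axis. Payload 6.1 kg.
Tool frame: the origin (TCP) lies midway between the tips of the shut fingers; the grasp point (between the pads) lies 19 mm behind it; x points along the fingers, y is the direction in which the jaws open and shut, and the axes are right-handed (so a half turn about x gives the same grasp; the last joint's range is limited). The gripper opens to 85 mm and grips with 20 to 120 N. Pads are 22 mm wide; open, the fingers measure 114 mm over their backs; the gripper's body (76 mm by 85 mm) begins 54 mm behind the grasp point. The pads swing forward as they close: fully open they stand 13 mm farther back than shut.
Start: joints at [1.197, 0.22, 1.526, -0, 1.395, -0.126], TCP at [0.153, 0.606, 0.231] pointing down, gripper open.
Joint ranges: [-2.98, 2.98], [-0.91, 2.08], [0.09, 2.57], [-1.24, 4.39], [0.2, 2.65], [-2.68, 2.68]. Speed limits (rad/s): [2.57, 2.57, 3.01, 3.14, 3.14, 3.14].

## Interface

Orientations are given as [roll, pitch, yaw] about the fixed x, y, z axes, in that order (R = Rz(yaw) Ry(pitch) Rx(roll)).
In Python, from plant import movep, move_l, set_joints, gripper_to, hold, inverse_kinematics, observe, get_image, get_calibration, Unreachable, job_done gives the robot as it stands. Calls block until the motion is done:
- movep(position, orientation): joint-space move of the TCP to a pose.
- move_l(position, feed=0.15, rotation=None, max_force=None): straight line of the TCP; rotation=None keeps the orientation; feed is the mean speed in m/s. With max_force (N) it stops when the force on the tool has changed by that much, and returns True; else False.
- set_joints(angles): joint-space move.
- gripper_to(opening, f_grip=None): finger opening in m; f_grip is the grip in N (None keeps the last); returns when the fingers have stopped.
- hold(seconds).
- inverse_kinematics(position, orientation): joint angles nearest the present ones, or None.
- observe(): the state.
- get_image(name): name is "scene" or "top"; returns (picture, depth): 420x560x3 uint8, red, green, blue; 420x560 float32, m along the optical axis (not along the pixel's ray), 0 where there is no reading.
- get_calibration(name): a dict with "intrinsics" (3x3 intrinsics, pixels), "world_from_camera" (4x4, takes a point from camera to world coordinates). Camera axes: x right, y down, z forward; pixel columns grow to the right and rows downward; lengths in m; the calibration is good to about 2 mm. A picture is of the moment at which its call begins. get_calibration takes no time and is no camera call.
A pose or a line that the arm cannot do raises Unreachable and nothing moves.
- job_done(): hands the job in, once; it reports no verdict.
The state is a dict: "time_s": time; "q": joint angles; "joint_velocities": joint speeds; "joint_torque": joint torques, N m; "eef_pos": TCP position; "tcp_rot": TCP orientation; "ft_force": force on the tool from outside, world axes, zero at the start; "torque": the same for the moment, N m; "opening": finger opening in m.
Only numpy, scipy, OpenCV 4.12 (cv2) and the standard library are available. Lean on these libraries where they do the work, as an engineer would, in place of code of your own. Each camera call takes 0.05 s, during which the arm holds its last target.

## Working session

There is one attempt and no reset: what is moved stays moved. The work goes in short steps, each a Python script; the robot and the scene stay as the last script left them, time stands still between calls to the robot, and variables do not carry over. Pictures are saved under pics/ and viewed, and the job is handed in when it is done.

```bash
ls; mkdir -p pics
python3 - <<'E'
from plant import *
import cv2,numpy as np
for n in("scene","top"):
    im,d=get_image(n); cv2.imwrite(f"pics/{n}0.png",im[:,:,::-1]); np.savez(f"pics/{n}0.npz",im=im,d=d)
    c=get_calibration(n); print(n,np.round(c["intrinsics"],1).tolist(),np.round(c["world_from_camera"],3).tolist(), (d>0).mean())
s=observe();print(s["time_s"],s["eef_pos"],s["tcp_rot"],s["opening"])
E
```

```text
pics
scene [[489.9, 0.0, 284.4], [0.0, 489.9, 213.1], [0.0, 0.0, 1.0]] [[0.486, 0.599, -0.637, 1.268], [0.874, -0.346, 0.341, -0.37], [-0.016, -0.722, -0.691, 0.933], [0.0, 0.0, 0.0, 1.0]] 0.9960204081632653
top [[441.4, 0.0, 286.5], [0.0, 441.4, 212.8], [0.0, 0.0, 1.0]] [[0.024, -0.994, 0.109, 0.333], [-1.0, -0.023, 0.016, 0.048], [-0.013, -0.11, -0.994, 1.002], [0.0, 0.0, 0.0, 1.0]] 0.9960034013605442
0.1 [0.15309158 0.60541103 0.23030513] [-1.70579162  1.56906008 -1.95359371] 0.08561024590752996
```

View pics/scene0.png

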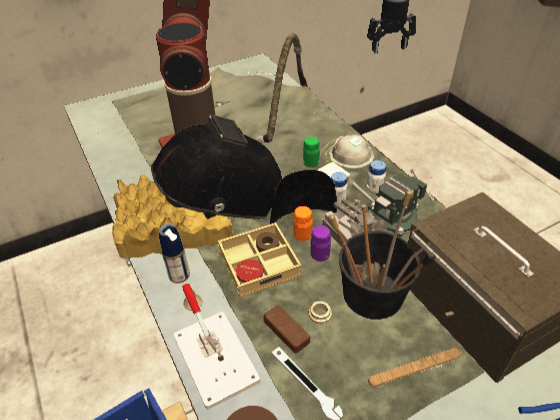

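View pics/top0.png

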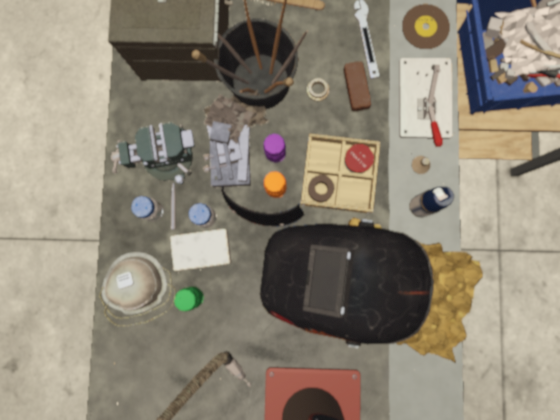

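The scene view shows blue-capped bottles at about (340,183) and (377,170), and the top view shows them at (144,207) and (200,215). The crate is at top (341,173), with the tin upper right and the emery lower left. The can is at (437,198), the sprue at (421,163), and a welding helmet stands between the base and the crate. I'll measure these from the depth images.

```bash
cat > h.py <<'E'
import numpy as np,cv2
from plant import get_calibration
def cloud(n,d):
    c=get_calibration(n);K=np.array(c["intrinsics"]);T=np.array(c["world_from_camera"])
    v,u=np.mgrid[:d.shape[0],:d.shape[1]]
    P=np.stack([(u-K[0,2])/K[0,0]*d,(v-K[1,2])/K[1,1]*d,d],-1)
    return P@T[:3,:3].T+T[:3,3]
def blobs(m,amin=40):
    n,l,s,c=cv2.connectedComponentsWithStats(m.astype(np.uint8)); return [(l==i) for i in range(1,n) if s[i,4]>=amin]
def circ(p):
    A=np.c_[2*p,np.ones(len(p))];x=np.linalg.lstsq(A,(p**2).sum(1),rcond=None)[0];return x[:2],np.sqrt(x[2]+x[:2]@x[:2])
E
python3 - <<'E'
from h import *
for n in("top","scene"):
    z=np.load(f"pics/{n}0.npz");im,d=z["im"],z["d"];P=cloud(n,d)
    hsv=cv2.cvtColor(im,cv2.COLOR_RGB2HSV);H,S,V=[hsv[...,i].astype(int) for i in range(3)]
    m=(H>100)&(H<125)&(S>70)&(V>60)&(d>0)
    for b in blobs(m):
        v,u=np.nonzero(b);p=P[b];zt=np.percentile(p[:,2],90);t=p[p[:,2]>zt-.006]
        h=cv2.convexHull(t[:,:2].astype(np.float32))[:,0]
        print(n,"blue px",u.mean().round(),v.mean().round(),b.sum(),"ztop",zt.round(3),"mid",((t.max(0)+t.min(0))/2).round(3),"ext",np.ptp(t,axis=0).round(3), "enc",cv2.minEnclosingCircle(h))
    if n=="top":
        # crate: rim points near z .042
        y,x=np.mgrid[:420,:560]
        reg=(x>285)&(x<395)&(y>120)&(y<220)&(P[...,2]>.037)&(P[...,2]<.048)&(H>10)&(H<35)&(d>0)
        cv2.imwrite("pics/rim.png",reg*255)
        b=max(blobs(reg),key=lambda b:b.sum())
        r=cv2.minAreaRect((P[b][:,:2]*1000).astype(np.float32));print("crate",r,P[b][:,2].mean(),b.sum())
        for nm,mm in(("red",((H<8)|(H>172))&(S>130)),("all",None)):
            if mm is None: continue
            for b in blobs(mm&(x>330)&(x<385)&(y>135)&(y<180)&(d>0)):print(nm,P[b].mean(0).round(3),np.ptp(P[b],axis=0).round(3))
        # height map print
        G={}
        Q=P[d>0].reshape(-1,3)
        gx=np.round((Q[:,0]-.2)/.03).astype(int);gy=np.round((Q[:,1]+.3)/.03).astype(int)
        M=np.full((24,27),-1.)
        ok=(gx>=0)&(gx<24)&(gy>=0)&(gy<27)
        np.maximum.at(M,(gx[ok],gy[ok]),Q[ok,2])
        print("rows x from .86 down; cols y from .48 to -.30; cm")
        print("      "+" ".join("%3d"%round((-.3+.03*j)*100) for j in range(26,-1,-1)))
        for i in range(23,-1,-1):print("%.2f "%(.2+.03*i)+" ".join("%3d"%round(M[i,j]*100) for j in range(26,-1,-1)))
E
```

```text
top blue px 492.0 61.0 3993 ztop 0.008 mid [ 0.841 -0.463  0.008] ext [0.248 0.199 0.011] enc ((0.8497874140739441, -0.4628981649875641), 0.15175846219062805)
crate ((532.5379028320312, -52.69091033935547), (158.06044006347656, 158.9510498046875), 84.3165054321289) 0.041944154159094756 811
red [ 0.566 -0.094  0.038] [0.065 0.063 0.025]
rows x from .86 down; cols y from .48 to -.30; cm
       48  45  42  39  36  33  30  27  24  21  18  15  12   9   6   3   0  -3  -6  -9 -12 -15 -18 -21 -24 -27 -30
0.89 -100 -100 -100 -100 -100 -100 -100 -100 -100  12   0 -100   0   0   1   0   0   1   1   1   1   0   0   0   0   0   0
0.86 -100 -100 -100 -100 -100 -100 -100 -100  11  18 -100 -100 -100 -100   1   0   1   1   1   1   1   0   0   0   1   0   0
0.83   0 -100  20  20  20  20  20  20  20  20  13  19  13  21  22   0   1   1   0   1   1   1   0   0   0   0   1
0.80   1   0  20  20  20  20  20  20  20  20  13  12   5  17  13   0   1   1   3   4   1   1   2   2   2   2   2
0.77   1   1  20  20  20  20  20  20  20  20  13   4   5   7  16  23   2   1   4   4   3   1   1   2  10   9   2
0.74   1  
[... 2191 characters left out ...]
66 0.082] ext [0.036 0.039 0.011] enc ((0.4494154751300812, 0.3658312261104584), 0.021407071501016617)
scene blue px 340.0 182.0 75 ztop 0.082 mid [0.441 0.245 0.082] ext [0.032 0.035 0.012] enc ((0.43833741545677185, 0.24380259215831757), 0.020620329305529594)
scene blue px 135.0 409.0 1137 ztop 0.008 mid [ 0.759 -0.444  0.006] ext [0.078 0.118 0.009] enc ((0.7647849321365356, -0.44391337037086487), 0.06725375354290009)
scene blue px 540.0 408.0 225 ztop 0.01 mid [1.13  0.251 0.009] ext [0.036 0.076 0.009] enc ((1.1289349794387817, 0.25210174918174744), 0.040191493928432465)[ WARN:0@0.688] global loadsave.cpp:1063 imwrite_ Unsupported depth image for selected encoder is fallbacked to CV_8U.
```

```bash
python3 -c "
import cv2
a=cv2.imread('pics/top0.png')[110:330,90:310];cv2.imwrite('pics/c1.png',cv2.resize(a,None,fx=2.7,fy=2.7,interpolation=cv2.INTER_CUBIC))
a=cv2.imread('pics/scene0.png')[120:300,200:440];cv2.imwrite('pics/c2.png',cv2.resize(a,None,fx=3.2,fy=3.2,interpolation=cv2.INTER_CUBIC))"
```

```text
(no output)
```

View pics/c1.png

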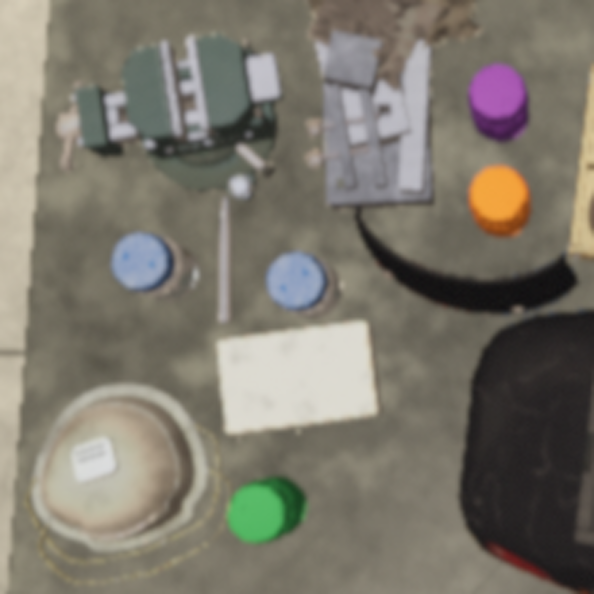

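View pics/c2.png

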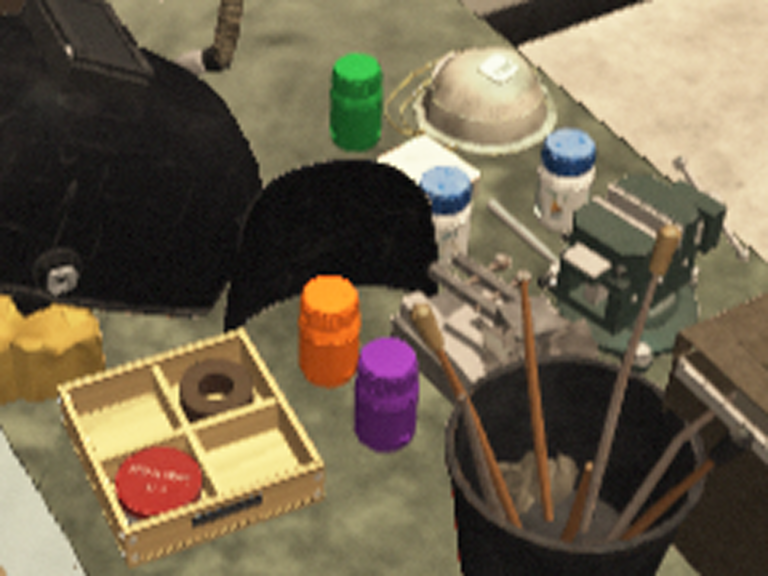

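Run:
```python
from h import *
z=np.load("pics/top0.npz");im,d=z["im"],z["d"];P=cloud("top",d)
y,x=np.mgrid[:420,:560]
hsv=cv2.cvtColor(im,cv2.COLOR_RGB2HSV)
for nm,(u,v),zt in(("bA",(144,207),.084),("bB",(200,215),.084),("orange",(274,184),.084),("purple",(275,147),.084)):
    print(nm,"hsv",hsv[v-3,u], "z",P[v,u].round(3))
    m=(abs(x-u)<20)&(abs(y-v)<20)&(P[...,2]>zt-.008)&(P[...,2]<zt+.006)&(d>0)
    b=max(blobs(m),key=lambda b:b.sum());p=P[b]
    (c,r)=cv2.minEnclosingCircle((p[:,:2]*1e3).astype(np.float32))
    print(nm,"enc",np.round(c,1),round(r,1),"mean",(p.mean(0)*1e3).round(1),"mid",((p.max(0)+p.min(0))*500).round(1),"ext",(np.ptp(p,axis=0)*1e3).round(1),b.sum())
# crate rim with colors any
m=(x>285)&(x<395)&(y>120)&(y<225)&(P[...,2]>.0395)&(P[...,2]<.0455)&(d>0)
b=max(blobs(m),key=lambda b:b.sum());print(cv2.minAreaRect((P[b][:,:2]*1000).astype(np.float32)),b.sum())
for nm,(u0,u1,v0,v1),(z0,z1) in(("tin",(335,385,137,180),(.033,.0405)),("emery",(302,340,170,203),(.026,.035))):
    m=(x>u0)&(x<u1)&(y>v0)&(y<v1)&(P[...,2]>z0)&(P[...,2]<z1)&(d>0)
    b=max(blobs(m,5),key=lambda b:b.sum());p=P[b];print(nm,p.mean(0).round(3),np.ptp(p,axis=0).round(3),b.sum())
# neighbours: points above z near bottles, in 1 cm grid, both cams
S=np.load("pics/scene0.npz");Ps=cloud("scene",S["d"])
Q=np.r_[P[d>0],Ps[S["d"]>0]]
xs=np.arange(.34,.58,.015);ys=np.arange(.46,.14,-.015)
print("      "+" ".join("%3d"%round(b*100) for b in ys))
for a in xs[::-1]:
    r=[]
    for b in ys:
        k=(abs(Q[:,0]-a)<.0075)&(abs(Q[:,1]-b)<.0075);r.append("%3d"%round(Q[k,2].max()*1e3) if k.any() else "  .")
    print("%.3f "%a+" ".join(r))
```

```text
bA hsv [110  56 192] z [0.439 0.363 0.085]
bA enc [441.  369.4] 23.6 mean [440.7 367.4  84.6] mid [441.1 369.7  82.6] ext [45.1 46.2 13. ] 367
bB hsv [109  62 192] z [0.425 0.244 0.087]
bB enc [428.  246.4] 22.8 mean [427.9 246.1  84.5] mid [428.4 246.2  82.8] ext [44.4 44.2 12.6] 359
orange hsv [ 17 189 244] z [0.494 0.091 0.085]
orange enc [500.4  90.7] 22.6 mean [500.   90.9  84.5] mid [501.1  90.4  83.2] ext [43.6 44.4 13.3] 349
purple hsv [147 125 181] z [0.574 0.091 0.086]
purple enc [581.9  93.9] 22.7 mean [580.8  94.   84.4] mid [581.4  93.7  82.5] ext [42.8 43.  13. ] 346
((532.5865478515625, -52.707664489746094), (157.94363403320312, 158.49758911132812), 84.38262176513672) 687
tin [ 0.561 -0.088  0.037] [0.09  0.089 0.007] 863
emery [ 0.498 -0.011  0.031] [0.061 0.058 0.008] 436
       46  44  43  42  40  38  37  35  34  32  31  29  28  26  25  23  22  20  19  17  16  14
0.565   2  76  90  90  89  74 123 122 123 120 121 122 122 106  76  79  83  80  82  70  68  38
0.550   3  80  86  91  89  78 122 122 122 121 122 122 120   4  80  81  82  78  83  69  68  30
0.535   3  76  85 
[... 597 characters left out ...]
 5   2  87  91  88  79   5 102 151 154 152
0.430   5   7   4   5   3  89  89  89  74  12   5   6   2  87  89  88  86   4   7  88 153 154
0.415   6   6   4   4   5  56  89  86   6  14  10   5   6  88  89  89  82   4   7   6   6  76
0.400   4   5   5   6   4   4   5   6   5  14   8   7   6  29  81  77  35  33  29   5   4   5
0.385   7   4   4   5   5   4   5   6   5  31  35  35  35  35  34  34  35  35  33   4   5   6
0.370   5   5   5   4   5   5   6   6   5  29  35  35  34  35  35  35  35  36  33   5   4   4
0.355   5   6   4   6   6   5   5   5   5  27  33  35  34  35  37  35  34  35  33   7   5   4
0.340   5   6  11  26  26  31  15   6   5  25  35  36  35  34  34  33  35  35  33   5   5   4
```

Both bottle tops sit at about 84.5 mm with 45 mm extents, which fits. The crate rim measures 158 x 158 mm at 42 mm, with yaw about -5.6°, confirmed by the tin's offset. Next I'll cross-check the bottles in the scene view, check clearances by gripper yaw, and test reach.

Run:
```python
from h import *
from plant import *
th=np.deg2rad(84.35-90);c0=np.array([.5326,-.0527]);R=np.array([[np.cos(th),-np.sin(th)],[np.sin(th),np.cos(th)]])
ca=c0+R@[.038,.038];cb=c0+R@[-.038,-.038];print("cells",ca,cb,"tin exp",c0+R@[.038,-.038],"em exp",c0+R@[-.038,.038])
z=np.load("pics/scene0.npz");im,d=z["im"],z["d"];Ps=cloud("scene",d)
y,x=np.mgrid[:420,:560]
for nm,g in(("A",(.441,.3695)),("B",(.428,.2463))):
    m=(np.hypot(Ps[...,0]-g[0],Ps[...,1]-g[1])<.035)&(Ps[...,2]>.079)&(Ps[...,2]<.092)
    b=max(blobs(m,10),key=lambda b:b.sum());p=Ps[b];print(nm,(p.mean(0)*1e3).round(1),"mid",((p.max(0)+p.min(0))*500).round(1),"enc",cv2.minEnclosingCircle((p[:,:2]*1e3).astype(np.float32)))
t=np.load("pics/top0.npz");Pt=cloud("top",t["d"]);Q=np.r_[Pt[t["d"]>0],Ps[d>0]]
def clear(c,jaw,zt,excl,op=.085):
    u=np.array([np.cos(jaw),np.sin(jaw)]);w=np.array([-u[1],u[0]])
    q=Q[np.hypot(Q[:,0]-c[0],Q[:,1]-c[1])>excl];e=q[:,:2]-c;a=abs(e@u);b=abs(e@w)
    bd=q[:,2]>zt+.019+.054-.006          # body
    cb=np.maximum(a[bd],b[bd]).min()-.043
    f=q[:,2]>zt-.003                      # fingers
    hx=op/2+.0145
    dx=np.maximum(a[f]-hx,0);dy=np.maximum(b[f]-.013,0);cf=np.hypot(dx,dy).min()
    return round(cb*1e3),round(cf*1e3)
for nm,c,zt in(("A",(.441,.3695),.046),("B",(.428,.2463),.046),("ca",ca,.052),("cb",cb,.052)):
    print(nm,[(a,*clear(c,np.deg2rad(a),zt,.033)) for a in range(0,180,15)])
# R for yaw: tool x=down, tool y = jaw dir
from scipy.spatial.transform import Rotation as Ro
def ori(j):
    u=np.array([np.cos(j),np.sin(j),0]);xx=np.array([0,0,-1.]);return Ro.from_matrix(np.c_[xx,u,np.cross(xx,u)]).as_euler("xyz")
for nm,c,zt in(("A",(.441,.3695),.046),("B",(.428,.2463),.046),("ca",ca,.052),("cb",cb,.052)):
  for a in range(-180,180,30):
    q=inverse_kinematics([*c,zt],ori(np.deg2rad(a)));print(nm,a,None if q is None else np.round(q,2))
print(Ro.from_euler("xyz",observe()["tcp_rot"]).as_matrix().round(2))
```

```text
cells [ 0.57415654 -0.01862576] [ 0.49104346 -0.08677424] tin exp [ 0.56667424 -0.09425654] em exp [ 0.49852576 -0.01114346]
A [446.6 368.4  82.7] mid [444.6 368.3  83.2] enc ((444.8040466308594, 368.7920227050781), 23.069555282592773)
B [433.5 246.9  82.5] mid [432.5 248.4  83.2] enc ((432.28558349609375, 249.10989379882812), 23.23389434814453)
A [(0, 47, 32), (15, 38, 32), (30, 25, 31), (45, 28, 31), (60, 41, 33), (75, 47, 42), (90, 47, 43), (105, 38, 43), (120, 25, 50), (135, 28, 42), (150, 41, 34), (165, 47, 32)]
B [(0, 8, 24), (15, 16, 36), (30, 22, 44), (45, 19, 42), (60, 8, 30), (75, 5, 16), (90, 8, 6), (105, 16, 1), (120, 22, 0), (135, 19, 0), (150, 8, 2), (165, 5, 10)]
ca [(0, 40, 68), (15, 58, 58), (30, 67, 56), (45, 70, 43), (60, 64, 33), (75, 51, 31), (90, 40, 32), (105, 58, 31), (120, 67, 38), (135, 70, 47), (150, 64, 51), (165, 51, 60)]
cb [(0, 23, 0), (15, 19, 1), (30, 13, 9), (45, 4, 18), (60, 6, 30), (75, 17, 42), (90, 23, 43), (105, 19, 40), (120, 13, 32), (135, 4, 21), (150, 6, 7), (165, 17, 0)]
A -180 [ 0.56  0.31  1.8  -0.    1.04 -2.58]
A -150 None
A -120 [ 0.56
[... 1320 characters left out ...]
.8  -0.    1.05 -2.26]
ca 150 None
cb -180 None
cb -150 [-0.33  0.13  1.99  0.    1.02  2.28]
cb -120 [-0.33  0.13  1.99 -0.    1.02  1.76]
cb -90 [-0.33  0.13  1.99  0.    1.02  1.24]
cb -60 [-0.33  0.13  1.99  0.    1.02  0.71]
cb -30 [-0.33  0.13  1.99  0.    1.02  0.19]
cb 0 [-0.33  0.13  1.99  0.    1.02 -0.33]
cb 30 [-0.33  0.13  1.99  0.    1.02 -0.86]
cb 60 [-0.33  0.13  1.99  0.    1.02 -1.38]
cb 90 [-0.33  0.13  1.99  0.    1.02 -1.9 ]
cb 120 [-0.33  0.13  1.99  0.    1.02 -2.43]
cb 150 None
[[-0.    0.25  0.97]
 [-0.    0.97 -0.25]
 [-1.   -0.   -0.  ]]<sys>:0: UserWarning: Gimbal lock detected. Setting third angle to zero since it is not possible to uniquely determine all angles.
```

```bash
python3 -W ignore - <<'E'
from h import *
from plant import *
from scipy.spatial.transform import Rotation as Ro
# crate in scene view
z=np.load("pics/scene0.npz");d=z["d"];Ps=cloud("scene",d)
m=(np.hypot(Ps[...,0]-.533,Ps[...,1]+.053)<.125)&(Ps[...,2]>.037)&(Ps[...,2]<.047)&(d>0)
b=max(blobs(m),key=lambda b:b.sum());print("scene crate",cv2.minAreaRect((Ps[b][:,:2]*1e3).astype(np.float32)),b.sum())
# planar kinematics fit; pitch sum varied
A=[];y=[]
for r in(.45,.55,.65):
  for zz in(.1,.25):
    for t in(-.25,0,.25):
      rad=np.sqrt(r*r+.079**2) 
      xx=np.array([np.sin(t),0,-np.cos(t)]);u=np.array([0,1.,0])
      M=np.c_[xx,u,np.cross(xx,u)]
      q=inverse_kinematics([r,0.079,zz],Ro.from_matrix(M).as_euler("xyz"))
      if q is None: continue
      if abs(q[0])>.02: print("q",np.round(q,3))
      s2,s23,s=q[1],q[1]+q[2],q[1]+q[2]+q[4]
      A.append([1,0,np.sin(s2),np.sin(s23),np.cos(s23),np.sin(s)]);y.append(r)
      A.append([0,1,np.cos(s2),np.cos(s23),-np.sin(s23),np.cos(s)]);y.append(zz)
p,res,rk,_=np.linalg.lstsq(np.array(A),np.array(y),rcond=None);print("a1,d1,L2,L3,e3,L6",p.round(3),res,rk)
t=np.load("pics/top0.npz");Pt=cloud("top",t["d"]);Q=np.r_[Pt[t["d"]>0],Ps[d>0]];Q=Q[(Q[:,2]>.1)&(Q[:,2]<.32)&(Q[:,0]>.15)]
def ori(j):
    u=np.array([np.cos(j),np.sin(j),0]);xx=np.array([0,0,-1.]);return Ro.from_matrix(np.c_[xx,u,np.cross(xx,u)]).as_euler("xyz")
for nm,c,zt,a in(("A",(.443,.369),.046,85),("B",(.430,.2475),.046,30),("ca",(.575,-.018),.052,-90),("cb",(.492,-.086),.052,-90)):
    q=inverse_kinematics([*c,zt],ori(np.deg2rad(a)));
    pl=lambda r,h,o:np.array([r*np.cos(q[0])-o*np.sin(q[0]),r*np.sin(q[0])+o*np.cos(q[0]),h])
    e=(p[0]+p[2]*np.sin(q[1]),p[1]+p[2]*np.cos(q[1]));s=q[1]+q[2]
    w=(e[0]+p[3]*np.sin(s)+p[4]*np.cos(s),e[1]+p[3]*np.cos(s)-p[4]*np.sin(s))
    for o in(0,.079):
        E,W=pl(*e,o),pl(*w,o);k=np.linspace(0,1,40)[:,None];L=E+(W-E)*k
        D=np.linalg.norm(Q[:,None]-L[None],axis=2);i=np.unravel_index(D.argmin(),D.shape)
        print(nm,q.round(2),"elbow",E.round(2),"wrist",W.round(2),"min dist",D.min().round(3),Q[i[0]].round(2))
E
```

```text
scene crate ((535.8594970703125, -51.67389678955078), (158.9910888671875, 163.32302856445312), 84.42172241210938) 565
a1,d1,L2,L3,e3,L6 [-0.     0.311  0.412  0.548  0.052  0.334] [2.1508004e-10] 6
A [ 0.56  0.31  1.79 -0.    1.04 -0.93] elbow [0.11 0.07 0.7 ] wrist [0.48 0.3  0.38] min dist 0.261 [0.7  0.23 0.24]
A [ 0.56  0.31  1.79 -0.    1.04 -0.93] elbow [0.06 0.13 0.7 ] wrist [0.44 0.37 0.38] min dist 0.274 [0.53 0.35 0.12]
B [ 0.36  0.14  2.   -0.    1.   -0.16] elbow [0.05 0.02 0.72] wrist [0.46 0.17 0.38] min dist 0.227 [0.44 0.16 0.15]
B [ 0.36  0.14  2.   -0.    1.   -0.16] elbow [0.02 0.09 0.72] wrist [0.43 0.25 0.38] min dist 0.242 [0.45 0.17 0.15]
ca [-0.17  0.3   1.79  0.    1.05  1.4 ] elbow [ 0.12 -0.02  0.7 ] wrist [ 0.56 -0.1   0.39] min dist 0.215 [ 0.36 -0.04  0.27]
ca [-0.17  0.3   1.79  0.    1.05  1.4 ] elbow [0.13 0.06 0.7 ] wrist [ 0.58 -0.02  0.39] min dist 0.201 [0.66 0.06 0.23]
cb [-0.33  0.13  1.99  0.    1.02  1.24] elbow [ 0.05 -0.02  0.72] wrist [ 0.47 -0.16  0.39] min dist 0.185 [ 0.37 -0.12  0.24]
cb [-0.33  0.13  1.99  0.    1.02  1.24] elbow [0.08 0.06 0.72] wrist [ 0.49 -0.09  0.39] min dist 0.176 [ 0.36 -0.04  0.27]
```

The arm has clearance everywhere: 18 cm or more at the link axes, and over 20 mm for the body at all four spots. I'll average the two views and pick bottle A first.

```bash
cat > mv.py <<'E'
import warnings;warnings.filterwarnings("ignore")
from h import *
from plant import *
from scipy.spatial.transform import Rotation as Ro
A=(.443,.369);B=(.430,.2475)
th=np.deg2rad(-5.62);c0=np.array([.534,-.0522]);R=np.array([[np.cos(th),-np.sin(th)],[np.sin(th),np.cos(th)]])
ca=c0+R@[.038,.038];cb=c0+R@[-.038,-.038]
def ori(deg):
    j=np.deg2rad(deg);u=np.array([np.cos(j),np.sin(j),0]);xx=np.array([0,0,-1.]);return Ro.from_matrix(np.c_[xx,u,np.cross(xx,u)]).as_euler("xyz")
def st(t=""):
    s=observe();print(t,round(s["time_s"],2),s["eef_pos"].round(4),"op",round(s["opening"],4),"F",np.round(s["ft_force"],1))
def snap(t):
    for n in("scene","top"):
        im,d=get_image(n);cv2.imwrite(f"pics/{n}{t}.png",im[:,:,::-1]);np.savez(f"pics/{n}{t}.npz",im=im,d=d)
def pick(p,deg,z=.046):
    movep([*p,.27],ori(deg));st("above")
    move_l([*p,.12],feed=.25); hit=move_l([*p,z],feed=.08,max_force=8);st(f"down hit={hit}")
    if hit: return False
    gripper_to(.03,f_grip=40);st("gripped")
    return True
E
python3 - <<'E'
from mv import *
if pick(A,85):
    move_l([*A,.10],feed=.08);st("lifted");snap("1")
E
python3 -c "
import cv2,numpy as np
a=cv2.imread('pics/top1.png')[130:290,90:310];b=cv2.imread('pics/scene1.png')[90:250,260:480]
cv2.imwrite('pics/c3.png',cv2.resize(np.hstack([a,b]),None,fx=1.8,fy=1.8))"
```

```text
above 1.5 [0.4424 0.3697 0.2698] op 0.0851 F [-0.   0.2 -0.3]
down hit=False 3.33 [0.4435 0.3693 0.0466] op 0.0856 F [-0.1  0.8  0.7]
gripped 3.78 [0.4434 0.3694 0.0467] op 0.0447 F [-0.9  0.6  3.6]
lifted 4.61 [0.4427 0.3688 0.0997] op 0.0449 F [ 0.3 -0.5 -0.4]
```

View pics/c3.png

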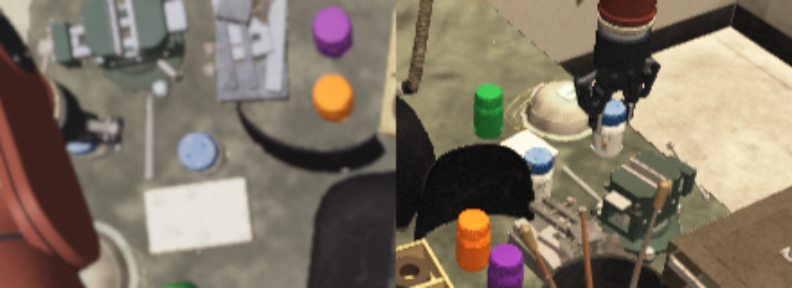

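The scene crop shows bottle A upright in the jaws, lifted off the mat (around (608,125)), with the other bottles undisturbed. Now I'll place it in cell a.

```bash
cat >> mv.py <<'E'
def place(p,deg,z=.053,frm=None):
    move_l([*frm,.27],feed=.25)
    movep([*p,.27],ori(deg));st("over cell")
    move_l([*p,.13],feed=.25);st("mid")
    hit=move_l([*p,z],feed=.06,max_force=8);st(f"low hit={hit}")
E
python3 - <<'E'
from mv import *
place(ca,-90,frm=A); snap("2")
E
python3 -c "
import cv2,numpy as np
a=cv2.imread('pics/top2.png')[90:250,250:470];b=cv2.imread('pics/scene2.png')[150:310,160:380]
cv2.imwrite('pics/c4.png',cv2.resize(np.hstack([a,b]),None,fx=1.8,fy=1.8))"
```

```text
over cell 7.54 [ 0.5754 -0.0176  0.2696] op 0.0446 F [ 0.1  0.7 -0.8]
mid 8.25 [ 0.5764 -0.018   0.1312] op 0.0446 F [ 0.2 -0.  -0.1]
low hit=False 9.68 [ 0.5759 -0.0182  0.0535] op 0.0448 F [-0.1 -0.6 -0.6]
```

View pics/c4.png

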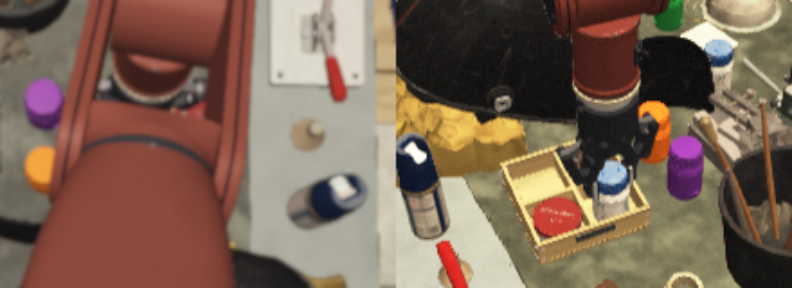

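The scene crop shows bottle A upright inside the empty cell beside the tin, at about crop (612,190). I'll release it and fetch bottle B.

```bash
python3 - <<'E'
from mv import *
move_l([*ca,.0515],feed=.03,max_force=6);st("touch")
gripper_to(.07);hold(.2);st("released")
move_l([*ca,.15],feed=.12);move_l([*ca,.27],feed=.25)
gripper_to(.085)
if pick(B,30):
    move_l([*B,.10],feed=.08);st("lifted");snap("3")
E
python3 -c "
import cv2,numpy as np
a=cv2.imread('pics/top3.png')[110:270,170:390];b=cv2.imread('pics/scene3.png')[130:290,190:410]
cv2.imwrite('pics/c5.png',cv2.resize(np.hstack([a,b]),None,fx=1.8,fy=1.8))"
```

```text
touch 10.03 [ 0.5763 -0.0182  0.0527] op 0.0446 F [-1.  -0.1  5. ]
released 10.6 [ 0.5755 -0.0181  0.0514] op 0.07 F [ 0.7 -0.2 -0.2]
above 13.9 [0.4303 0.2472 0.27  ] op 0.0851 F [ 1.2 -0.4  0.5]
down hit=False 15.72 [0.4305 0.2477 0.0466] op 0.0851 F [-0.4 -0.1 -0.3]
gripped 16.18 [0.4303 0.2476 0.0466] op 0.0448 F [-1.2 -0.4  4.9]
lifted 17.0 [0.4297 0.2474 0.0996] op 0.0446 F [-0.7  0.1 -0.5]
```

View pics/c5.png

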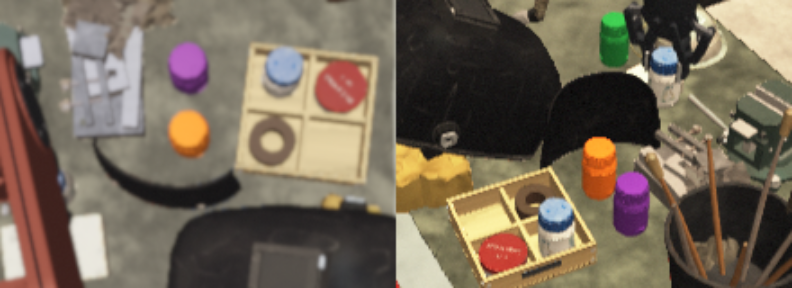

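Bottle A stands upright in cell a, at top crop (283,70) and scene crop (556,228). Bottle B is in the jaws, and cell b (lower right of the crate in the top view) is free.

```bash
python3 - <<'E'
from mv import *
place(cb,-90,frm=B)
hit=move_l([*cb,.0515],feed=.03,max_force=6);st(f"touch {hit}");snap("4")
E
python3 -c "
import cv2,numpy as np
a=cv2.imread('pics/top4.png')[90:250,250:470];b=cv2.imread('pics/scene4.png')[150:310,160:380]
cv2.imwrite('pics/c6.png',cv2.resize(np.hstack([a,b]),None,fx=1.8,fy=1.8))"
```

```text
over cell 19.22 [ 0.4921 -0.0856  0.2691] op 0.0444 F [-0.6 -0.2 -0.3]
mid 19.93 [ 0.4933 -0.0859  0.131 ] op 0.0446 F [ 0.   0.4 -0. ]
low hit=False 21.36 [ 0.4929 -0.0864  0.0535] op 0.0446 F [-0.1 -0.6 -1.3]
touch False 21.61 [ 0.4933 -0.0865  0.0526] op 0.0448 F [-1.1  0.6  5.8]
```

View pics/c6.png

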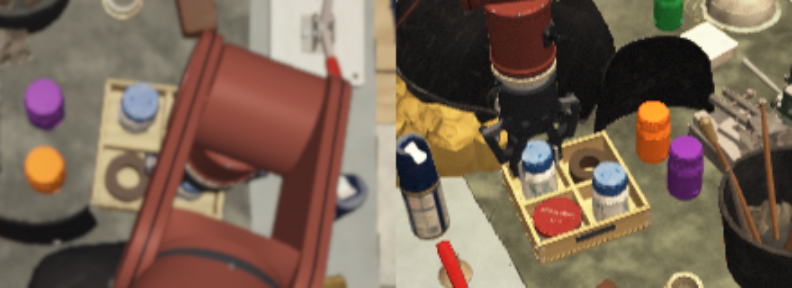

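Bottle B is upright in the remaining cell, at scene crop (540,165). I'll release, retract clear of the view and measure the result.

```bash
python3 - <<'E'
from mv import *
gripper_to(.07);hold(.2);st("released")
move_l([*cb,.15],feed=.12);move_l([*cb,.27],feed=.25)
set_joints([1.197,0.22,1.526,0,1.395,-0.126]);st("home");snap("5")
y,x=np.mgrid[:420,:560]
for n in("top","scene"):
    d=np.load(f"pics/{n}5.npz")["d"];P=cloud(n,d)
    for nm,c in(("a",ca),("b",cb)):
        m=(np.hypot(P[...,0]-c[0],P[...,1]-c[1])<.036)&(P[...,2]>.083)&(P[...,2]<.1)
        p=P[max(blobs(m,10),key=lambda b:b.sum())];q,r=cv2.minEnclosingCircle((p[:,:2]*1e3).astype(np.float32))
        print(n,nm,"centre",np.round(q,1),"r",round(r,1),"top z",(p[:,2].mean()*1e3).round(1),"off cell",np.round(np.array(q)-c*1e3,1))
    d0=np.load(f"pics/{n}0.npz")["d"];P0=cloud(n,d0)
    print(n,"can/sprue region max depth change mm",end=" ")
    for g in((.47,-.245,.05),(.525,-.225,.03)):
        k=(np.hypot(P0[...,0]-g[0],P0[...,1]-g[1])<g[2]+.03)&(d>0)&(d0>0)
        print(np.percentile(abs(d-d0)[k],95).round(4) if k.any() else None,end=" ")
    print()
E
python3 -c "
import cv2,numpy as np
a=cv2.imread('pics/top5.png')[90:250,250:470];b=cv2.imread('pics/scene5.png')[150:310,160:380]
cv2.imwrite('pics/c7.png',cv2.resize(np.hstack([a,b]),None,fx=1.8,fy=1.8))"
```

```text
released 22.27 [ 0.4924 -0.0863  0.0514] op 0.0703 F [ 0.3 -0.  -0.3]
home 26.61 [0.1543 0.6058 0.2319] op 0.0704 F [-0.5  0.3  1.1]
top a centre [578.4 -20. ] r 23.0 top z 90.3 off cell [ 2.8 -1.9]
top b centre [494.6 -86.2] r 22.6 top z 90.5 off cell [2.1 0.1]
top can/sprue region max depth change mm 0.0049 0.0051 
scene a centre [581.3 -19.7] r 23.3 top z 88.5 off cell [ 5.7 -1.6]
scene b centre [498.6 -83.5] r 24.9 top z 88.3 off cell [6.2 2.8]
scene can/sprue region max depth change mm 0.0062 0.0061
```

View pics/c7.png

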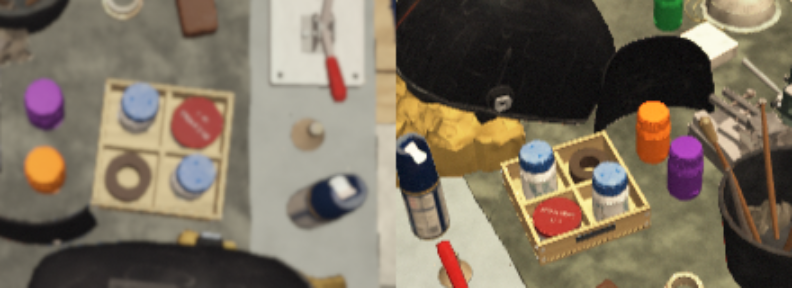

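Both bottles stand upright with tops at about 90 mm (84 mm bottle plus 6 mm floor), within 7 mm of the cell centres in both views. The tin, emery, can and sprue look unchanged.

```bash
python3 -c "
from plant import *
job_done();print(observe()['time_s'])"
```

```text
the job is handed in; nothing more can be done
the job is handed in; nothing more can be done
```

Both blue-capped bottles are in the crate, one in each empty cell, and I handed the job in at about 27 s of the 64 s allowed. No verdict was reported.

**Bottles:** In the last pictures both stand upright. Cap tops measured 90.3 and 90.5 mm in the top view, against 90 mm expected when standing on the cell floor. They are 2–3 mm from the cell centres by the top view and 6–7 mm by the scene view, both within the 20 mm limit.

**Disagreement between views:** The two cameras differ by about 3–5 mm, and the scene view reads the caps about 2 mm lower. That is a little more than the stated 2 mm calibration error. I used the average of the two views for picking and placing.

**Everything else:** The tin and emery roll are in their own cells by eye; I did not re-measure them afterwards. The depth around the spray can and the cone casting changed by no more than 6 mm, which is about the noise level. The gripper was retracted to its start position, touching nothing. Contact forces in my readings, taken at the end of each move, stayed under 10 N.

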